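Lay the scooter damper on its bench rest

ROBOT

A 6-joint arm with a two-finger parallel gripper is mounted at the origin on the work surface. World frame = base frame: x ahead of the robot, y to its left, z up, the work surface at z = 0. Lengths are in m, angles in rad, forces in N, time in s.
With the tool pointing down it reaches from about 0.3 to 0.775 m from the base axis. Payload 14.6 kg.
Tool frame: the origin (TCP) lies midway between the tips of the shut fingers; the grasp point (between the pads) lies 19 mm behind it; z points along the fingers, y is the line along which they close (so a half turn about z gives the same grasp; the last joint's range is limited). The gripper opens to 94 mm and grips with 3 to 60 N. Pads are 16 mm wide; open, the fingers measure 119 mm over their backs; the gripper's body (75 mm by 177 mm) begins 78 mm behind the grasp point.
Start: joints at [-1.215, 0.3, 1.521, -0, 1.321, -0.067], TCP at [0.226, -0.502, 0.205] pointing down, gripper open.
Joint ranges: [-3.03, 3.03], [-0.79, 2.21], [0.23, 2.52], [-1.04, 4.18], [0, 3.07], [-2.55, 2.55]. Speed limits (rad/s): [2.22, 2.22, 2.57, 3.14, 3.14, 3.14].

INTERFACE

Orientations are given as [roll, pitch, yaw] about the fixed x, y, z axes, in that order (R = Rz(yaw) Ry(pitch) Rx(roll)).
In Python, from workcell import * gives the robot as it stands. The module is installed in compiled form; this text tells all that it offers.
- The arm moves only by the tool apply_moves, never from a script. Its argument "deltas" is a list of rows, each a list of 3 entries, a list of its own where there are three numbers: the shift along the tool's x, y, z as a fraction of full scale, then the turn, a rotation vector about the tool's x, y, z as a fraction of full scale, then the closure, from -1 (fully open) to 1 (shut). A call has exactly 5 rows; each row is the pose to reach, as a shift and turn from the pose commanded when the call began, along the tool's axes at that moment; what a row does not reach only later rows make up. Full scale, the value 1, is 600 mm for a shift and 90 degrees for a turn. A row lasts 1/10 s, in which the tool goes at most 50 mm and 8.59 degrees, less where a joint would pass 70% of its speed; a pose out of reach is approached as far as the arm can. A call with a number of a shift or a turn outside -1 to 1 is refused whole. A call with a gripper value outside its range is refused whole. The fingers move at their own pace and stop on an object; "squeeze" is the grip in N (left out, the last holds). Time passes only in rows, so rows that repeat a pose let the fingers close, or fill a call up. It gives the time, the measured TCP pose, the force, the opening and the grip force at its end, in the units of the state.
- observe(): the state, without advancing time (a new reading comes with each control period).
- read_camera(name): name is "side" or "top" or "wrist"; returns the picture (400x640x3 uint8, red, green, blue); there is no depth.
- calibration(name): a dict with "fx", "fy", "cx", "cy" (pixels), "k1" (the pictures are not rectified: a ray, as slopes to the right and down, at radius r is drawn at 1 + k1 r^2 times it, then the intrinsics apply), "world_from_camera" (4x4, takes a point from camera to world coordinates). Camera axes: x right, y down, z forward; pixel columns grow to the right and rows downward; lengths in m; the calibration is good to about 2 mm. A picture is of the moment at which its call begins: read the wrist's pose just before it. calibration takes no time and is no camera call; for the wrist camera it gives the pose at the moment of the call.
- hand_in(): hands the job in; it is judged then, once.
Trained networks look in the newest picture that a camera, given by its name, has taken for a name from the list of things; names that differ only in an ending like _2 or _b are one class to them, and where a whole thing is asked for, a point or a joint stands for the part that bears it (a point fixed in the world has none). Each returns a list of dicts, best first, with "confidence" (0 to 1); they miss things now and then, are a little off and sometimes report something else, mostly with a low value. They report only what shows in the picture. A call takes as long as a camera call. They do not tell look-alikes from the thing itself.
- look_for(camera, target): "pixel" ([row, column] in pixels, amid what is visible of it).
The state is a dict: "t": time; "joints": joint angles; "dq": joint speeds; "joint_torque": joint torques, N m; "tool_pos": TCP position; "tool_rot": TCP orientation; "contact_force": force on the tool from outside, world axes, zero at the start; "moment": the same for the moment, N m; "opening": opening from 0.0 (shut) to 1.0 (fully open); "grip_force": force on a finger pad.
Only numpy, scipy, OpenCV 4.12 (cv2) and the standard library are available. Lean on these libraries where they do the work, as an engineer would, in place of code of your own. Each camera call takes 0.05 s, during which the arm holds its last target. There are 200 camera calls.

TASK

First lift the red oil tin off the yellow damper rest and stand it upright on the green mat. Then draw the chrome scooter damper out from under the cabinet's hood, put it down and let go of it to change your grip, and finally lay it gently along the middle of the yellow rest, level, with a square end between each pair of cheeks. Leave the other loose things where they are.

Things in the scene. Friction and masses are not known exactly. Their poses are not given: they have to be found in the camera images.
- cabinet: fixed low blue steel cabinet, 210 wide (y), 250 deep, 128 mm high; +x points into it. Origin on the ledge under the middle of the hood's front edge. An immovable steel tray stands out from x = 0 to -160 mm; its flat floor, 70 mm above the ledge, has no front lip, side rims 8 mm high, 190 mm apart. The hood over x > 0 has an opening 52 mm high, 198 mm wide
- damper: loose scooter damper, 180 mm long, 0.35 to 0.65 kg: chrome coil 136 long, 30 mm across, between two like square aluminium lugs 22 long x 34 x 34 mm. Origin under its middle, x along its length, z up. It starts flat on the tray floor about along the cabinet's x, mostly under the hood, only 34 to 44 mm of its near (-x) end sticking out
- damper_mid (a point): middle of the damper, on its axis, 17 mm above the face it lies on
- rest: fixed yellow steel rest on a dark base 180 x 100 mm: a beam 184 mm long (x), 40 mm wide, its flat top 80 mm above the ledge. At each end, 66 to 92 mm from the middle, two upright cheeks 24 mm high, 7 mm thick flank the beam, 41 mm apart inside; open at the beam's ends. Origin on the ledge under its middle
- rest_top (a point): middle of the beam's flat top (80 mm up), axes as the rest. The damper belongs centred over it, lying along x, either end first
- tin: loose red rectangular oil tin, closed, 100 (x) x 56 (y) x 85 mm high, 0.3 to 0.6 kg, with a black carrying handle on top; origin at the centre of its underside. At the start it stands on the middle of the rest's beam, long side along the beam
- tin_handle (a point): centre of the tin's handle bar, 115 mm above its underside. The bar is 70 mm long along the tin's x and 12 x 12 mm thick, between two 12 mm wide end posts, with 24 mm free below it
- mat: fixed thin green mat, 160 x 150 x 4 mm, on the ledge; origin at the centre of its underside
- funnel: bystander: red plastic funnel standing mouth down, 100 mm across, 105 mm high; origin under its middle
- mount: bystander: black plastic mirror mount, base 70 x 50 mm, 57 mm high; origin under its middle
- spacer: bystander: aluminium axle spacer standing on end, 36 mm across, 75 mm high; origin under its middle
- bulbs: bystander: blue open tray 80 x 110 mm with two clear indicator bulbs standing in it, 50 mm high; origin under its middle
- spring: bystander: chrome kickstand spring lying on the ledge, 125 mm long along its y, 28 mm across; origin under its middle
- wrench: bystander: steel wrench lying on the ledge, 160 mm long along its x
Not all that is in view belongs to the job. There is more than one size of the tin; the job needs the middle-sized.

How it is judged:
On the way, in this order (a step that is already met when the one before it is completed fails the run):
1. the oil tin stands upright on the mat, let go (horizontal distance between tin and mat below 0.06 m and height (world z) of tin below 0.01 m and angle between tin's own z axis and vertical below 0.1 rad and contact force between the fingers and tin below 0.1 N and linear speed of tin below 0.03 m/s), for 0.2 s.
2. the damper is drawn out (its middle 15 mm or more in front of the hood, or beside the cabinet) and put down off the rest, still and let go ((x of damper_mid in the frame of cabinet below -0.015 m or y of damper_mid in the frame of cabinet below -0.12 m or y of damper_mid in the frame of cabinet above 0.12 m) and horizontal distance between damper_mid and rest_top above 0.05 m and linear speed of damper below 0.02 m/s and angular speed of damper below 0.2 rad/s and contact force between the fingers and damper below 0.1 N), for 0.2 s.
At the end, for the whole second after the job is handed in: Damper at rest and let go on the beam: its middle 12-21 mm above the beam top, within 12 mm of the beam centre lengthwise, 6 mm sideways, 0.06 rad. Tin let go, upright (0.1 rad) on the mat, centre within 60 mm of the mat centre, underside under 10 mm above the ledge (all of step 1 and z of damper_mid in the frame of rest_top between 0.012 and 0.021 m and x of damper_mid in the frame of rest_top between -0.012 and 0.012 m and y of damper_mid in the frame of rest_top between -0.006 and 0.006 m and angle between the x axis of damper and the x axis of rest, either way round below 0.06 rad and linear speed of damper below 0.02 m/s and contact force between the fingers and damper below 0.1 N); the robot touches nothing.
It fails at once if a bystander (funnel, mirror mount, spacer, bulb tray, spring or wrench) shifted by more than 30 mm (distance of any of funnel, mount, spacer, bulbs, spring, wrench from where it was at the start of the episode above 0.03 m).
It fails at once if the damper dropped (moving faster than 0.4 m/s while not held) (linear speed of damper above 0.4 m/s and contact force between the fingers and damper below 0.1 N).
It also fails if it takes over 69 s, if anything falls off the work surface, if the arm or the gripper's body presses on something with over 40 N, if the wrist force passes 120 N, or if a joint passes its speed limit or range.

## Working session

There is one attempt and no reset: what is moved stays moved. The work goes in short steps, Python scripts to look and compute and a tool call to move; the robot and the scene stay as the last step left them, time stands still between calls to the robot, and variables do not carry over. Pictures are saved under pics/ and viewed, at most 10 in all, crops included, and the job is handed in when it is done.

Besides the shell and the picture viewer there is one more tool, called as name(argument=value, ...) on one line, values as JSON. apply_moves: Moves the arm, as the interface text tells. Shift numbers are shares of 600 mm and turn numbers shares of 90 degrees, none past 1 either way. Its arguments: {"type":"object","properties":{"deltas":{"type":"array"},"squeeze":{"type":"number"}},"required":["deltas"]}

```bash
mkdir -p pics
cat > h.py <<'E'
from workcell import *
import numpy as np, cv2
from scipy.spatial.transform import Rotation as R
def snap(n,f=None):
    im=read_camera(n)
    if f: cv2.imwrite('pics/'+f,im[:,:,::-1])
    return im
def ray(n,px,C=None):
    c=C or calibration(n); d=np.array([(px[1]-c['cx'])/c['fx'],(px[0]-c['cy'])/c['fy']])
    s=d.copy()
    for _ in range(20): s=d/(1+c['k1']*(s@s))
    T=np.array(c['world_from_camera']); return T[:3,3],T[:3,:3]@np.r_[s,1]
def onz(n,px,z,C=None):
    o,d=ray(n,px,C); return o+d*(z-o[2])/d[2]
def proj(n,P,C=None):
    c=C or calibration(n); T=np.array(c['world_from_camera']); q=(np.atleast_2d(P)-T[:3,3])@T[:3,:3]
    s=q[:,:2]/q[:,2:]; s=s*(1+c['k1']*(s**2).sum(1,keepdims=True))
    return np.c_[s[:,1]*c['fy']+c['cy'],s[:,0]*c['fx']+c['cx']]
def st():
    o=observe(); print('t',round(o['t'],2),'p',np.round(o['tool_pos'],4),'rpy',np.round(o['tool_rot'],3),'F',np.round(o['contact_force'],1),'op',round(o['opening'],3),'g',round(o['grip_force'],1)); return o
E
python3 - <<'E'
from h import *
np.set_printoptions(suppress=True,precision=3)
st()
a=snap('top','top.png'); b=snap('side','side.png')
for n in ('top','side'):
    c=calibration(n); print(n,c['fx'],c['k1'],np.array(c['world_from_camera'])[:3].tolist())
    for t in ['cabinet','damper','rest','tin','tin_handle','mat','funnel','mount','spacer','bulbs','spring','wrench']:
        print(t,[(np.round(d['pixel']).tolist(),round(d['confidence'],2)) for d in look_for(n,t)][:4])
E
```

```text
t 0.0 p [ 0.226 -0.501  0.205] rpy [-3.14  -0.     0.423] F [0.3 0.1 0.4] op 0.993 g 0.0
top 465.37557788570695 -0.11627734675245183 [[-0.041728323892926265, -0.9770527300399261, 0.20887007853355802, 0.24775136244448057], [-0.9991280137595778, 0.04051341392307722, -0.010093335085029567, 0.02798120143732807], [0.0013996806522602275, -0.20910912465462875, -0.9778913103613546, 1.6268346669556155]]
cabinet [([178.0, 234.0], 0.74)]
damper [([197.0, 234.0], 0.54)]
rest [([218.0, 324.0], 0.66)]
tin [([202.0, 330.0], 0.93), ([269.0, 462.0], 0.84), ([258.0, 294.0], 0.75)]
tin_handle [([203.0, 330.0], 0.86), ([273.0, 462.0], 0.64), ([260.0, 294.0], 0.59)]
mat [([208.0, 405.0], 0.86)]
funnel [([149.0, 310.0], 0.8)]
mount [([151.0, 364.0], 0.5)]
spacer [([151.0, 398.0], 0.64), ([197.0, 234.0], 0.24)]
bulbs [([261.0, 334.0], 0.82)]
spring [([258.0, 397.0], 0.52)]
wrench [([263.0, 190.0], 0.71)]
side 512.0080049675183 -0.01595407092671726 [[-0.8309497073680909, -0.40333700490698804, 0.3831994836864276, -0.041924330010795846], [-0.556187927173327, 0.5857457315778458, -0.5895395895145398, 0.9162927501066438], [0.01332567039673038, -0.7030086759144546, -0.7110564169582348, 1.2203257520272002]]
cabinet [([259.0, 230.0], 0.75), ([262.0, 257.0], 0.59)]
damper []
rest [([218.0, 327.0], 0.82)]
tin [([190.0, 329.0], 0.94), ([264.0, 353.0], 0.78)]
tin_handle [([192.0, 330.0], 0.97), ([263.0, 353.0], 0.95), ([169.0, 298.0], 0.21)]
mat [([173.0, 370.0], 0.66)]
funnel [([197.0, 257.0], 0.91)]
mount [([166.0, 298.0], 0.82)]
spacer [([143.0, 323.0], 0.66)]
bulbs [([237.0, 379.0], 0.92)]
spring [([202.0, 408.0], 0.72)]
wrench [([360.0, 276.0], 0.61)]
```

View pics/top.png

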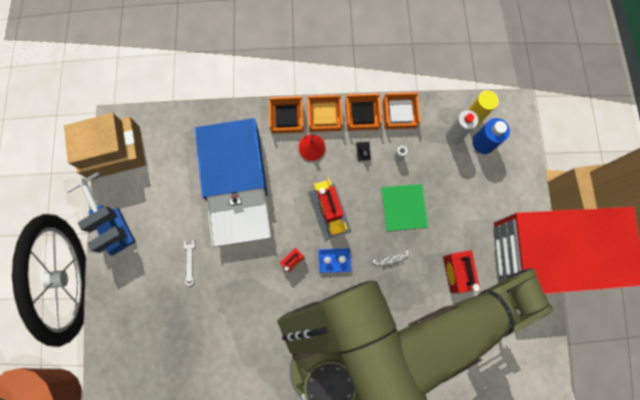

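View pics/side.png

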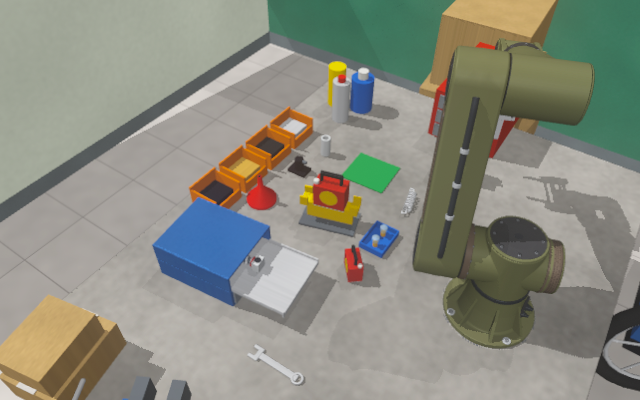

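```bash
cat >> h.py <<'E'
def tri(pxs,Cs=None):
    A=np.zeros((3,3));b=np.zeros(3)
    for i,(n,p) in enumerate(pxs):
        o,d=ray(n,p,Cs[i] if Cs else None); d=d/np.linalg.norm(d); M=np.eye(3)-np.outer(d,d); A+=M;b+=M@o
    return np.linalg.solve(A,b)
E
python3 - <<'E'
from h import *
np.set_printoptions(suppress=True,precision=4)
T=cv2.imread('pics/top.png');S=cv2.imread('pics/side.png')
def blob(im,lo,hi,box):
    h=cv2.cvtColor(im,cv2.COLOR_BGR2HSV); m=cv2.inRange(h,lo,hi); k=np.zeros_like(m); r0,r1,c0,c1=box;k[r0:r1,c0:c1]=255
    return cv2.findNonZero(m&k)[:,0]
def rect(n,pts,z):
    P=np.array([onz(n,(r,c),z)[:2] for c,r in pts]).astype(np.float32)
    (c,s,a)=cv2.minAreaRect(P*1000); return np.round(c,1),np.round(s,1),round(a,1)
print('mat',rect('top',blob(T,(45,80,50),(80,255,255),(170,240,370,440)),.004),rect('side',blob(S,(45,80,50),(80,255,255),(150,195,340,402)),.004))
print('tin handle',tri([('top',(203,330)),('side',(192,330))]))
p=blob(T,(105,120,40),(125,255,255),(110,202,190,270)); print('hood top approx',rect('top',p,.128))
for n,q in dict(funnel=((149,310),(197,257)),mount=((151,364),(166,298)),spacer=((151,398),(143,323)),bulbs=((261,334),(237,379)),spring=((258,397),(202,408)),tin2=((260,294),(263,353)),wrench=((263,190),(360,276))).items(): print(n,tri([('top',q[0]),('side',q[1])]))
print('damper',onz('top',(197,234),.09))
y=blob(T,(22,120,80),(32,255,255),(175,240,310,350)); print('rest yellow',rect('top',y,.09))
print('wrist', np.array(calibration('wrist')['world_from_camera']), R.from_euler('xyz',observe()['tool_rot']).as_matrix(), calibration('wrist')['fx'])
E
```

```text
Traceback (most recent call last):
  File "h.py", line 14, in onz
    o,d=ray(n,px,C); return o+d*(z-o[2])/d[2]
        ~~~^^^^^^^^
  File "h.py", line 9, in ray
    c=C or calibration(n); d=np.array([(px[1]-c['cx'])/c['fx'],(px[0]-c['cy'])/c['fy']])
           ~~~~~~~~~~~^^^
ValueError: time passes only in moves, steps and waits
```

```bash
cat >> h.py <<'E'
_cal=calibration; _cache={}
def calibration(n):
    if n=='wrist': return _cal(n)
    if n not in _cache: _cache[n]=_cal(n)
    return _cache[n]
E
cat > m1.py <<'E'
from h import *
np.set_printoptions(suppress=True,precision=4)
T=cv2.imread('pics/top.png');S=cv2.imread('pics/side.png')
def blob(im,lo,hi,box):
    h=cv2.cvtColor(im,cv2.COLOR_BGR2HSV); m=cv2.inRange(h,lo,hi); k=np.zeros_like(m); r0,r1,c0,c1=box;k[r0:r1,c0:c1]=255
    return cv2.findNonZero(m&k)[:,0]
def rect(n,pts,z):
    P=np.array([onz(n,(r,c),z)[:2] for c,r in pts]).astype(np.float32)
    (c,s,a)=cv2.minAreaRect(P*1000); return np.round(c,1),np.round(s,1),round(a,1)
print('mat',rect('top',blob(T,(45,80,50),(80,255,255),(170,240,370,440)),.004),rect('side',blob(S,(45,80,50),(80,255,255),(150,195,340,402)),.004))
print('tin handle',tri([('top',(203,330)),('side',(192,330))]))
p=blob(T,(105,120,40),(125,255,255),(110,202,190,270)); print('hood top approx',rect('top',p,.128))
for n,q in dict(funnel=((149,310),(197,257)),mount=((151,364),(166,298)),spacer=((151,398),(143,323)),bulbs=((261,334),(237,379)),spring=((258,397),(202,408)),tin2=((260,294),(263,353)),wrench=((263,190),(360,276))).items(): print(n,tri([('top',q[0]),('side',q[1])]))
print('damper',onz('top',(197,234),.09))
y=blob(T,(22,120,80),(32,255,255),(175,240,310,350)); print('rest yellow',rect('top',y,.09))
c=calibration('wrist');print('wrist', np.array(c['world_from_camera']), R.from_euler('xyz',observe()['tool_rot']).as_matrix(), c['fx'])
E
python3 m1.py
```

```text
mat (array([ 548.4, -301.7]), array([160.3, 150.1]), 2.9) (array([ 548.2, -301.2]), array([161.1, 152.1]), 2.7)
tin handle [ 0.5483 -0.0338  0.1207]
hood top approx (array([718.7, 298.8]), array([254.4, 213.2]), 6.5)
funnel [0.7819 0.0289 0.0137]
mount [ 0.7609 -0.168   0.0191]
spacer [ 0.7403 -0.2864  0.055 ]
bulbs [ 0.367  -0.041   0.0211]
spring [ 0.373  -0.2652 -0.0182]
tin2 [0.3764 0.0963 0.0309]
wrench [0.3808 0.4586 0.0185]
damper [0.5899 0.2895 0.09  ]
rest yellow (array([544.2, -33.7]), array([187.8,  58.5]), 16.4)
wrist [[ 0.411  -0.8819 -0.2309  0.2927]
 [-0.9116 -0.3977 -0.1037 -0.4712]
 [-0.0003  0.2531 -0.9674  0.3846]
 [ 0.      0.      0.      1.    ]] [[ 0.912   0.4103 -0.    ]
 [ 0.4103 -0.912   0.0001]
 [ 0.     -0.0001 -1.    ]] 318.27281303649767
```

```bash
cat >> h.py <<'E'
def go(p,yaw,rp=(np.pi,0),p0=None,r0=None):
    o=observe(); p0=o['tool_pos'] if p0 is None else p0; R0=R.from_euler('xyz',o['tool_rot'] if r0 is None else r0)
    d=R0.inv().apply(np.array(p)-p0); w=(R0.inv()*R.from_euler('xyz',[rp[0],rp[1],yaw])).as_rotvec()
    print('shift',np.round(d/.6,4).tolist(),'turn',np.round(w/(np.pi/2),4).tolist(),'mm',np.round(np.linalg.norm(d)*1000),'rows>=',round(max(np.linalg.norm(d)/.05,np.degrees(np.linalg.norm(w))/8.59),1))
E
python3 -c "
from h import *
st();go((.548,-.034,.30),.286)"
```

```text
t 1.3 p [ 0.2257 -0.5015  0.2054] rpy [-3.142 -0.     0.423] F [-0.2 -0.5  0.2] op 0.998 g 0.0
shift [0.8096, -0.4902, -0.1576] turn [-0.0, -0.0, 0.0871] mm 576.0 rows>= 11.5
```

apply_moves(deltas=[[[0.03,-0.018,-0.03],[0,0,0],-1],[[0.09,-0.054,-0.06],[0,0,0],-1],[[0.15,-0.09,-0.09],[0,0,0],-1],[[0.21,-0.126,-0.12],[0,0,0],-1],[[0.27,-0.163,-0.14],[0,0,0],-1]])

```text
t: 1.8
tool_pos: [0.334, -0.3446, 0.2908]
tool_rot: [3.14, -0.0, 0.422]
contact_force: [0.0, -0.9, 0.6]
opening: 0.999
grip_force: 0.0
```

apply_moves(deltas=[[[0.06,-0.036,0],[0,0,0],-1],[[0.12,-0.072,0],[0,0,0],-1],[[0.18,-0.109,0],[0,0,0],-1],[[0.24,-0.145,0],[0,0,0],-1],[[0.3,-0.18,-0.01],[0,0,0],-1]])

```text
t: 2.3
tool_pos: [0.4536, -0.1718, 0.2952]
tool_rot: [-3.141, 0.0, 0.423]
contact_force: [0.9, -1.0, 0.2]
opening: 1.0
grip_force: 0.0
```

apply_moves(deltas=[[[0.06,-0.036,0],[0,0,0.03],-1],[[0.12,-0.072,0],[0,0,0.06],-1],[[0.18,-0.109,0],[0,0,0.0871],-1],[[0.22,-0.135,-0.005],[0,0,0.0871],-1],[[0.2396,-0.1472,-0.0076],[0,0,0.0871],-1]])

```text
t: 2.8
tool_pos: [0.5488, -0.0321, 0.2999]
tool_rot: [-3.141, 0.0, 0.288]
contact_force: [0.6, -0.3, -0.4]
opening: 1.001
grip_force: 0.0
```

Run:
```python
from h import *
st(); C=calibration('wrist'); im=snap('wrist','w1.png')
st()
for t in ['tin','tin_handle','rest']:
    for d in look_for('wrist',t): print(t,d, onz('wrist',d['pixel'],.195,C))
import pickle; pickle.dump(C,open('c1.pkl','wb'))
```

```text
t 2.8 p [ 0.5488 -0.0321  0.2999] rpy [-3.141  0.     0.288] F [ 0.6 -0.3 -0.4] op 1.001 g 0.0
t 2.85 p [ 0.5491 -0.0318  0.3   ] rpy [-3.141 -0.     0.288] F [1.3 0.8 0.1] op 0.999 g 0.0
tin {'pixel': [252.2, 189.3], 'confidence': 0.94} [0.46085216 0.07586102 0.195     ]
tin {'pixel': [189.3, 319.2], 'confidence': 0.65} [ 0.5562011  -0.02661695  0.195     ]
tin_handle {'pixel': [190.4, 318.9], 'confidence': 0.91} [ 0.55513206 -0.0266454   0.195     ]
tin_handle {'pixel': [252.8, 186.9], 'confidence': 0.58} [0.45957508 0.0779637  0.195     ]
rest {'pixel': [128.7, 322.4], 'confidence': 0.87} [ 0.60895027 -0.01399062  0.195     ]
rest {'pixel': [7.2, 337.2], 'confidence': 0.51} [0.70281172 0.00162395 0.195     ]
```

View pics/w1.png

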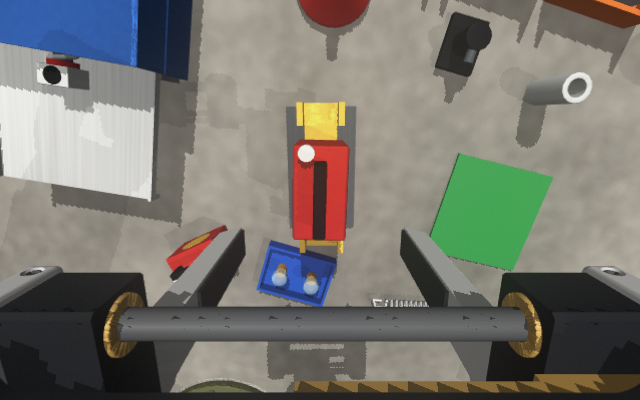

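Run:
```python
from h import *
import pickle
np.set_printoptions(suppress=True,precision=4)
C=pickle.load(open('c1.pkl','rb')); im=cv2.imread('pics/w1.png'); hsv=cv2.cvtColor(im,cv2.COLOR_BGR2HSV)
def rect(m,box,z,name):
    r0,r1,c0,c1=box; k=np.zeros_like(m);k[r0:r1,c0:c1]=m[r0:r1,c0:c1]
    n,l,s,_=cv2.connectedComponentsWithStats(k); i=1+np.argmax(s[1:,4]); 
    pts=cv2.findNonZero((l==i).astype(np.uint8))[:,0]
    P=np.array([onz('wrist',(r,c),z,C)[:2] for c,r in pts],np.float32)*1000
    print(name,s[i],cv2.minAreaRect(P))
rect(cv2.inRange(hsv,(0,0,0),(180,120,75)),(150,245,308,335),.201,'bar')
rect(cv2.inRange(hsv,(0,150,60),(8,255,255))|cv2.inRange(hsv,(172,150,60),(180,255,255)),(130,242,285,355),.165,'tin')
rect(cv2.inRange(hsv,(22,120,120),(34,255,255)),(95,140,290,350),.104,'cheeks far')
rect(cv2.inRange(hsv,(22,120,60),(34,255,255)),(236,258,290,350),.104,'near')
rect(cv2.inRange(hsv,(50,80,50),(75,255,255)),(140,280,420,560),.004,'mat')
```

```text
bar [313 162  13  78 930] ((546.4324340820312, -29.369892120361328), (72.16047668457031, 10.859394073486328), 16.12712287902832)
tin [ 293  140   56  101 4101] ((547.3370361328125, -29.523773193359375), (103.9892807006836, 54.27520751953125), 15.210979461669922)
cheeks far [ 296  102   49   37 1498] ((613.9425659179688, -9.798538208007812), (39.93394470214844, 54.69195556640625), 16.554874420166016)
near [340 241   3  12  29] ((472.52154541015625, -79.0915298461914), (15.009720802307129, 2.5391178131103516), 17.446266174316406)
mat [ 430  154  123  117 9369] ((549.451171875, -298.7575988769531), (159.86500549316406, 151.2797088623047), 2.734471321105957)
```

apply_moves(deltas=[[[-0.003,-0.0043,0.04],[0,0,0],-1],[[-0.003,-0.0043,0.09],[0,0,0],-1],[[-0.003,-0.0043,0.15],[0,0,0],-1],[[-0.003,-0.0043,0.19],[0,0,0],-0.2],[[-0.003,-0.0043,0.2067],[0,0,0],0.0]], squeeze=25)

```text
t: 3.5
tool_pos: [0.5442, -0.0333, 0.174]
tool_rot: [-3.141, 0.003, 0.284]
contact_force: [-0.3, -0.5, 1.2]
opening: 0.866
grip_force: 0.0
```

apply_moves(deltas=[[[0,0,0],[0,0,0],1],[[0,0,0],[0,0,0],1],[[0,0,0],[0,0,0],1],[[0,0,0],[0,0,0],1],[[0,0,0],[0,0,0],1]])

```text
t: 4.0
tool_pos: [0.5457, -0.0321, 0.1766]
tool_rot: [3.141, -0.001, 0.286]
contact_force: [0.5, -0.2, -0.2]
opening: 0.439
grip_force: 0.0
```

apply_moves(deltas=[[[0,0,0],[0,0,0],1],[[0,0,0],[0,0,0],1],[[0,0,0],[0,0,0],1],[[0,0,0],[0,0,0],1],[[0,0,0],[0,0,0],1]])

```text
t: 4.5
tool_pos: [0.5455, -0.032, 0.1759]
tool_rot: [-3.142, 0.0, 0.286]
contact_force: [-0.5, -0.3, -1.3]
opening: 0.128
grip_force: 24.9
```

apply_moves(deltas=[[[0,0,0],[0,0,0],1],[[0,0,-0.01],[0,0,0],1],[[0,0,-0.03],[0,0,0],1],[[0,0,-0.06],[0,0,0],1],[[0,0,-0.08],[0,0,0],1]])

```text
t: 5.0
tool_pos: [0.5458, -0.0321, 0.226]
tool_rot: [3.141, -0.001, 0.286]
contact_force: [-0.2, -0.6, -2.8]
opening: 0.125
grip_force: 24.9
```

```bash
python3 -c "
from h import *
st();go((.549,-.30,.224),.048)"
```

```text
t 5.0 p [ 0.5458 -0.0321  0.226 ] rpy [ 3.141e+00 -1.000e-03  2.860e-01] F [-0.2 -0.6 -2.8] op 0.125 g 24.9
shift [-0.1209, 0.4298, 0.0034] turn [0.0003, -0.001, 0.1515] mm 268.0 rows>= 5.4
```

apply_moves(deltas=[[[-0.004,0.015,0],[0,0,0.0],1],[[-0.015,0.06,0],[0,0,0.03],1],[[-0.034,0.12,0],[0,0,0.06],1],[[-0.055,0.195,0],[0,0,0.09],1],[[-0.076,0.27,0],[0,0,0.12],1]])

```text
t: 5.5
tool_pos: [0.5469, -0.2024, 0.2235]
tool_rot: [-3.141, 0.001, 0.096]
contact_force: [0.4, -0.1, -2.1]
opening: 0.123
grip_force: 24.9
```

```bash
python3 -c "
from h import *
st();go((.549,-.30,.15),.048);go((.549,-.30,.1005),.048)"
```

```text
t 5.5 p [ 0.5469 -0.2024  0.2235] rpy [-3.141e+00  1.000e-03  9.600e-02] F [ 0.4 -0.1 -2.1] op 0.123 g 24.9
shift [-0.0121, 0.1623, 0.1224] turn [-0.0001, 0.0004, 0.0306] mm 122.0 rows>= 2.4
shift [-0.0121, 0.1623, 0.2049] turn [-0.0001, 0.0004, 0.0306] mm 157.0 rows>= 3.1
```

apply_moves(deltas=[[[-0.004,0.06,0],[0,0,0.01],1],[[-0.008,0.11,0.03],[0,0,0.02],1],[[-0.012,0.15,0.08],[0,0,0.03],1],[[-0.012,0.162,0.13],[0,0,0.03],1],[[-0.012,0.162,0.16],[0,0,0.03],1]])

```text
t: 6.0
tool_pos: [0.5481, -0.2992, 0.1244]
tool_rot: [-3.14, 0.003, 0.048]
contact_force: [-0.1, 0.3, -3.9]
opening: 0.127
grip_force: 25.0
```

apply_moves(deltas=[[[0,0,0.01],[0,0,0],1],[[0,0,0.02],[0,0,0],1],[[0,0,0.03],[0,0,0],1],[[0,0,0.038],[0,0,0],1],[[0,0,0.043],[0,0,0],1]])

```text
t: 6.5
tool_pos: [0.5499, -0.2977, 0.1023]
tool_rot: [3.141, -0.0, 0.051]
contact_force: [-0.7, -0.5, -2.7]
opening: 0.126
grip_force: 25.0
```

```bash
python3 -c "
from h import *
st();go((.549,-.30,.1005),.048)"
```

```text
t 6.5 p [ 0.5499 -0.2977  0.1023] rpy [ 3.141 -0.     0.051] F [-0.7 -0.5 -2.7] op 0.126 g 25.0
shift [-0.0017, 0.0037, 0.0029] turn [0.0002, -0.0003, 0.0017] mm 3.0 rows>= 0.1
```

apply_moves(deltas=[[[0,0,0.001],[0,0,0],1],[[0,0,0.002],[0,0,0],1],[[0,0,0.003],[0,0,0],1],[[0,0,0.0035],[0,0,0],1],[[0,0,0.0035],[0,0,0],1]])

```text
t: 7.0
tool_pos: [0.5498, -0.2978, 0.1001]
tool_rot: [3.142, -0.0, 0.05]
contact_force: [-0.4, -0.5, -3.2]
opening: 0.124
grip_force: 25.0
```

apply_moves(deltas=[[[0,0,0.001],[0,0,0],1],[[0,0,0.002],[0,0,0],1],[[0,0,0.003],[0,0,0],1],[[0,0,0.004],[0,0,0],1],[[0,0,0.004],[0,0,0],1]])

```text
t: 7.5
tool_pos: [0.5502, -0.298, 0.0999]
tool_rot: [3.14, -0.002, 0.05]
contact_force: [-6.9, 3.8, 16.1]
opening: 0.127
grip_force: 25.0
```

apply_moves(deltas=[[[0,0,-0.002],[0,0,0],1],[[0,0,-0.0025],[0,0,0],0.6],[[0,0,-0.0025],[0,0,0],0.3],[[0,0,-0.0025],[0,0,0],0.1],[[0,0,-0.0025],[0,0,0],0.0]])

```text
t: 8.0
tool_pos: [0.5498, -0.2978, 0.0991]
tool_rot: [-3.142, 0.0, 0.05]
contact_force: [0.1, -0.4, -0.2]
opening: 0.421
grip_force: 0.0
```

apply_moves(deltas=[[[0,0,0],[0,0,0],0],[[0,0,-0.01],[0,0,0],0],[[0,0,-0.04],[0,0,0],0],[[0,0,-0.1],[0,0,0],0],[[0,0,-0.17],[0,0,0],0]])

```text
t: 8.5
tool_pos: [0.5493, -0.2975, 0.2018]
tool_rot: [-3.14, 0.002, 0.05]
contact_force: [-0.2, -0.3, -0.1]
opening: 0.503
grip_force: 0.0
```

Run:
```python
from h import *
st(); im=snap('top','top2.png')
snap('side','side2.png')
for n in('top','side'): print(n,[(d['pixel'],d['confidence']) for d in look_for(n,'tin')+look_for(n,'damper')])
b=(.594,.285)
go((.55,.20,.30),.113)
```

```text
t 8.5 p [ 0.5493 -0.2975  0.2018] rpy [-3.14e+00  2.00e-03  5.00e-02] F [-0.2 -0.3 -0.1] op 0.503 g 0.0
top [([258.4, 292.9], 0.56)]
side [([264.0, 353.0], 0.85), ([261.4, 255.5], 0.74), ([161.7, 370.6], 0.56), ([210.7, 330.2], 0.2), ([262.8, 256.7], 0.81), ([168.0, 300.0], 0.26)]
shift [0.0425, -0.8283, -0.1658] turn [-0.0007, 0.0009, -0.0399] mm 507.0 rows>= 10.1
```

apply_moves(deltas=[[[0,-0.03,-0.04],[0,0,0],-0.5],[[-0.003,-0.09,-0.08],[0,0,0],-0.5],[[-0.006,-0.16,-0.12],[0,0,0],-0.5],[[-0.01,-0.235,-0.15],[0,0,0],-0.5],[[-0.013,-0.315,-0.163],[0,0,0],-0.5]])

```text
t: 9.3
tool_pos: [0.5321, -0.1081, 0.2995]
tool_rot: [3.142, -0.0, 0.05]
contact_force: [0.2, 0.4, 0.4]
opening: 0.747
grip_force: 0.0
```

apply_moves(deltas=[[[-0.003,-0.08,0],[0,0,0],-0.5],[[-0.006,-0.16,0],[0,0,0],-0.5],[[-0.009,-0.24,0],[0,0,0],-0.5],[[-0.012,-0.32,0],[0,0,0],-0.5],[[-0.015,-0.39,0],[0,0,0],-0.5]])

```text
t: 9.8
tool_pos: [0.5109, 0.126, 0.2978]
tool_rot: [3.141, 0.002, 0.051]
contact_force: [0.4, -0.2, -0.7]
opening: 0.752
grip_force: 0.0
```

apply_moves(deltas=[[[-0.003,-0.07,0],[0,0,-0.01],-0.5],[[-0.006,-0.13,0],[0,0,-0.02],-0.5],[[-0.008,-0.18,0],[0,0,-0.03],-0.5],[[-0.008,-0.205,0],[0,0,-0.04],-0.5],[[-0.008,-0.21,0],[0,0,-0.04],-0.5]])

```text
t: 10.3
tool_pos: [0.5003, 0.2503, 0.2979]
tool_rot: [3.141, 0.002, 0.115]
contact_force: [0.1, -0.5, 0.7]
opening: 0.751
grip_force: 0.0
```

Run:
```python
from h import *
import pickle
st(); C=calibration('wrist'); im=snap('wrist','w2.png')
pickle.dump(C,open('c2.pkl','wb'))
for t in ['damper','rest']:
    for d in look_for('wrist',t): print(t,d, onz('wrist',d['pixel'],.104,C))
```

```text
t 10.3 p [0.5003 0.2503 0.2979] rpy [3.141e+00 2.000e-03 1.150e-01] F [ 0.1 -0.5  0.7] op 0.751 g 0.0
damper {'pixel': [107.0, 298.0], 'confidence': 0.73} [0.57950637 0.28734008 0.104     ]
rest {'pixel': [155.8, 529.5], 'confidence': 0.84} [0.5561875  0.01338509 0.104     ]
```

View pics/w2.png

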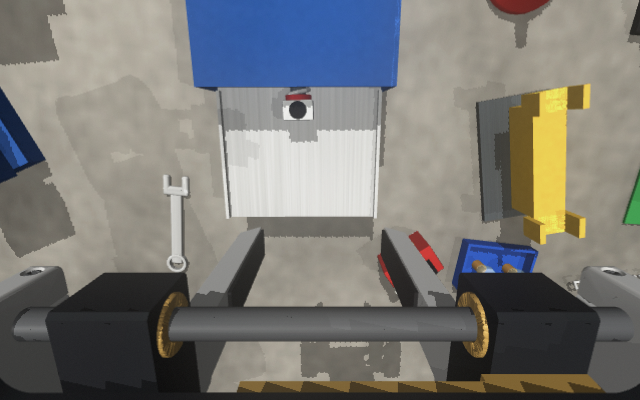

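Run:
```python
from h import *
import pickle
np.set_printoptions(suppress=True,precision=4)
C=pickle.load(open('c2.pkl','rb'));im=cv2.imread('pics/w2.png')
cr=cv2.resize(im[70:150,250:350],None,fx=6,fy=6,interpolation=cv2.INTER_CUBIC); cv2.imwrite('pics/crop2.png',cr)
f=lambda p,z:onz('wrist',p,z,C)
for n,p,z in [('lugC',(111,298),.104),('lug front L',(122,283),.104),('lug front R',(122,314),.104),('hood L',(87,194),.128),('hood R',(87,396),.128),('trayfrontL',(217,227),.078),('trayfrontR',(217,377),.078)]: print(n,f(p,z))
hsv=cv2.cvtColor(im,cv2.COLOR_BGR2HSV);m=cv2.inRange(hsv,(22,120,170),(34,255,255));m[:,:470]=0;m[:, 600:]=0;m[250:]=0
ys=cv2.findNonZero(m)[:,0]; print(ys.min(0),ys.max(0))
```

```text
lugC [0.5752 0.2869 0.104 ]
lug front L [0.5612 0.3027 0.104 ]
lug front R [0.5653 0.2677 0.104 ]
hood L [0.5864 0.3945 0.128 ]
hood R [0.6107 0.1865 0.128 ]
trayfrontL [0.4307 0.3687 0.078 ]
trayfrontR [0.4536 0.1727 0.078 ]
[533  84] [589 244]
```

View pics/crop2.png

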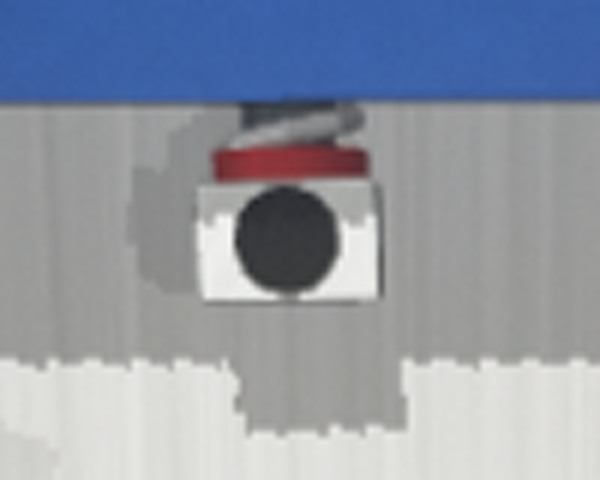

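```bash
python3 -c "
from h import *
go((.575,.287,.13),.115);go((.575,.287,.079),.115)"
```

```text
shift [0.1302, -0.0502, 0.281] turn [0.0002, 0.0003, -0.0019] mm 188.0 rows>= 3.8
shift [0.1302, -0.0502, 0.366] turn [0.0002, 0.0003, -0.0019] mm 235.0 rows>= 4.7
```

apply_moves(deltas=[[[0.04,-0.015,0.04],[0,0,0],-0.5],[[0.09,-0.035,0.1],[0,0,0],-0.5],[[0.13,-0.05,0.17],[0,0,0],-0.5],[[0.13,-0.05,0.23],[0,0,0],-0.5],[[0.13,-0.05,0.28],[0,0,0],-0.5]], squeeze=20)

```text
t: 10.95
tool_pos: [0.5749, 0.2863, 0.1282]
tool_rot: [3.141, 0.002, 0.111]
contact_force: [0.3, 0.5, -0.2]
opening: 0.748
grip_force: 0.0
```

apply_moves(deltas=[[[0,0,0.03],[0,0,0],-0.5],[[0,0,0.06],[0,0,0],-0.3],[[0,0,0.08],[0,0,0],-0.1],[[0,0,0.085],[0,0,0],0],[[0,0,0.085],[0,0,0],0]])

```text
t: 11.45
tool_pos: [0.5749, 0.2875, 0.0802]
tool_rot: [3.142, -0.0, 0.112]
contact_force: [0.2, 0.7, -0.6]
opening: 0.504
grip_force: 0.0
```

apply_moves(deltas=[[[0,0,0],[0,0,0],0.2],[[0,0,0],[0,0,0],0.4],[[0,0,0],[0,0,0],0.6],[[0,0,0],[0,0,0],0.8],[[0,0,0],[0,0,0],0.8]])

```text
t: 11.95
tool_pos: [0.5751, 0.288, 0.081]
tool_rot: [-3.142, -0.001, 0.113]
contact_force: [-0.3, -2.8, 6.2]
opening: 0.359
grip_force: 20.0
```

apply_moves(deltas=[[[-0.01,0,0],[0,0,0],1],[[-0.03,0,0],[0,0,0],1],[[-0.06,0,0],[0,0,0],1],[[-0.09,0,0],[0,0,0],1],[[-0.12,0,0],[0,0,0],1]])

```text
t: 12.45
tool_pos: [0.5035, 0.2802, 0.081]
tool_rot: [-3.141, -0.004, 0.113]
contact_force: [6.6, 1.0, 3.2]
opening: 0.36
grip_force: 19.9
```

apply_moves(deltas=[[[-0.03,0,0],[0,0,0],1],[[-0.06,0,0],[0,0,0],1],[[-0.09,0,0],[0,0,0],1],[[-0.115,0,0],[0,0,0],1],[[-0.125,0,0],[0,0,0],1]])

```text
t: 12.95
tool_pos: [0.4285, 0.2718, 0.0808]
tool_rot: [-3.141, -0.003, 0.114]
contact_force: [5.9, 0.4, 1.2]
opening: 0.357
grip_force: 19.9
```

apply_moves(deltas=[[[0,0,0],[0,0,0],1],[[0,0,0],[0,0,0],0.7],[[0,0,0],[0,0,0],0.4],[[0,0,0],[0,0,0],0],[[0,0,0],[0,0,0],-0.3]])

```text
t: 13.45
tool_pos: [0.4289, 0.2714, 0.0797]
tool_rot: [3.141, 0.0, 0.113]
contact_force: [-0.9, 0.9, -0.2]
opening: 0.494
grip_force: 0.0
```

apply_moves(deltas=[[[0,0,0],[0,0,0],-0.5],[[0,0,-0.04],[0,0,0],-0.5],[[0,0,-0.11],[0,0,0],-0.5],[[0,0,-0.19],[0,0,0],-0.5],[[0,0,-0.27],[0,0,0],-0.5]])

```text
t: 13.95
tool_pos: [0.4284, 0.2712, 0.2438]
tool_rot: [3.141, 0.0, 0.113]
contact_force: [0.4, 0.3, -0.6]
opening: 0.75
grip_force: 0.0
```

Run:
```python
from h import *
import pickle
st(); C=calibration('wrist'); im=snap('wrist','w3.png')
pickle.dump(C,open('c3.pkl','wb'))
for t in ['damper','rest']:
    for d in look_for('wrist',t): print(t,d, onz('wrist',d['pixel'],.1,C))
```

```text
t 13.95 p [0.4284 0.2712 0.2438] rpy [3.141 0.    0.113] F [ 0.4  0.3 -0.6] op 0.75 g 0.0
damper {'pixel': [95.4, 321.6], 'confidence': 0.95} [0.52039493 0.28272486 0.1       ]
damper {'pixel': [83.6, 330.7], 'confidence': 0.31} [0.53206587 0.27528445 0.1       ]
rest {'pixel': [103.1, 592.0], 'confidence': 0.74} [0.54291035 0.02142396 0.1       ]
```

View pics/w3.png

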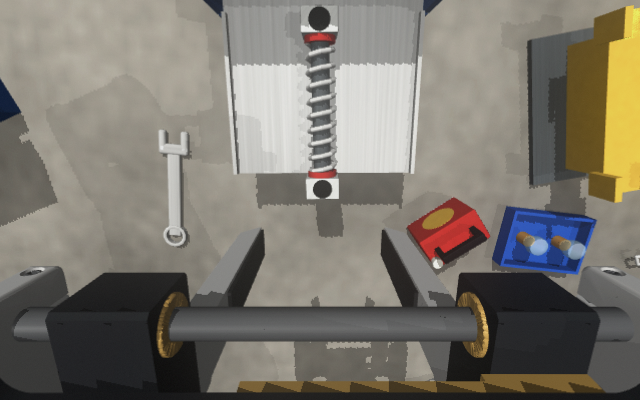

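Run:
```python
from h import *
import pickle
C=pickle.load(open('c3.pkl','rb'));im=cv2.imread('pics/w3.png');g=cv2.cvtColor(im,cv2.COLOR_BGR2GRAY)
P=[]
for r0,r1,c0,c1 in [(175,203,305,340),(4,34,300,340)]:
    m=(g[r0:r1,c0:c1]<75).astype(np.uint8); n,l,s,ce=cv2.connectedComponentsWithStats(m);i=1+np.argmax(s[1:,4]); print(s[i],ce[i]); P.append(onz('wrist',(ce[i][1]+r0,ce[i][0]+c0),.104,C))
P=np.array(P);d=P[1]-P[0];print(P,P.mean(0),np.linalg.norm(d),np.arctan2(d[1],d[0]))
m=P.mean(0);go((m[0],m[1],.15),np.arctan2(d[1],d[0]));go((m[0],m[1],.079),np.arctan2(d[1],d[0]))
```

```text
[  8   5  18  18 243] [16.95473251 13.72427984]
[  9   3  21  23 393] [18.8524173  13.91603053]
[[0.42954663 0.27201761 0.104     ]
 [0.58585336 0.29264778 0.104     ]] [0.50769999 0.2823327  0.104     ] 0.15766228645857713 0.13122671338608854
shift [0.1306, -0.0023, 0.1584] turn [-0.0012, -0.0032, -0.0116] mm 123.0 rows>= 2.5
shift [0.13, -0.0021, 0.2767] turn [-0.0012, -0.0032, -0.0116] mm 183.0 rows>= 3.7
```

apply_moves(deltas=[[[0.03,0,0],[0,0,0],-0.5],[[0.07,0,0.03],[0,0,-0.005],-0.5],[[0.11,-0.002,0.08],[0,0,-0.0116],-0.5],[[0.13,-0.002,0.12],[0,0,-0.0116],-0.5],[[0.13,-0.002,0.16],[0,0,-0.0116],-0.5]], squeeze=25)

```text
t: 14.6
tool_pos: [0.5064, 0.2809, 0.1426]
tool_rot: [3.141, 0.003, 0.131]
contact_force: [0.0, 0.6, -0.4]
opening: 0.75
grip_force: 0.0
```

apply_moves(deltas=[[[0,0,0.04],[0,0,0],-0.5],[[0,0,0.08],[0,0,0],-0.3],[[0,0,0.11],[0,0,0],-0.1],[[0,0,0.125],[0,0,0],0],[[0,0,0.125],[0,0,0],0]])

```text
t: 15.1
tool_pos: [0.5056, 0.2813, 0.0704]
tool_rot: [3.141, 0.001, 0.131]
contact_force: [0.2, -0.2, -0.6]
opening: 0.508
grip_force: 0.0
```

```bash
python3 -c "
from h import *
st();go((.5077,.2823,.0735),.131)"
```

```text
t 15.1 p [0.5056 0.2813 0.0704] rpy [3.141e+00 1.000e-03 1.310e-01] F [ 0.2 -0.2 -0.6] op 0.508 g 0.0
shift [0.0037, -0.0011, -0.0051] turn [0.0002, 0.0008, 0.0003] mm 4.0 rows>= 0.1
```

apply_moves(deltas=[[[0.0037,-0.001,-0.005],[0,0,0],0],[[0.0037,-0.001,-0.005],[0,0,0],0.2],[[0.0037,-0.001,-0.005],[0,0,0],0.4],[[0.0037,-0.001,-0.005],[0,0,0],0.6],[[0.0037,-0.001,-0.005],[0,0,0],0.8]])

```text
t: 15.6
tool_pos: [0.508, 0.2822, 0.0738]
tool_rot: [3.141, 0.0, 0.131]
contact_force: [0.1, -2.0, -1.0]
opening: 0.308
grip_force: 25.0
```

apply_moves(deltas=[[[0,0,0],[0,0,0],0.8],[[0,0,0],[0,0,0],0.8],[[0,0,-0.005],[0,0,0],0.8],[[0,0,-0.015],[0,0,0],0.8],[[0,0,-0.03],[0,0,0],0.8]])

```text
t: 16.1
tool_pos: [0.5077, 0.2823, 0.092]
tool_rot: [3.141, 0.001, 0.132]
contact_force: [-0.6, -0.2, -5.7]
opening: 0.315
grip_force: 25.0
```

apply_moves(deltas=[[[0,0,-0.03],[0,0,0],0.8],[[0,0,-0.07],[0,0,0],0.8],[[0,0,-0.12],[0,0,0],0.8],[[0,0,-0.17],[0,0,0],0.8],[[0,0,-0.2],[0,0,0],0.8]])

```text
t: 16.6
tool_pos: [0.5084, 0.2826, 0.2153]
tool_rot: [-3.141, -0.003, 0.131]
contact_force: [0.2, 0.1, -6.5]
opening: 0.312
grip_force: 25.0
```

```bash
python3 -c "
from h import *
st();go((.52,.06,.22),.288)"
```

```text
t 16.6 p [0.5084 0.2826 0.2153] rpy [-3.141e+00 -3.000e-03  1.310e-01] F [ 0.2  0.1 -6.5] op 0.312 g 25.0
shift [-0.0295, 0.3703, -0.0084] turn [-0.0005, -0.002, -0.0996] mm 223.0 rows>= 4.5
```

apply_moves(deltas=[[[0,0.02,0],[0,0,0],0.8],[[-0.006,0.08,0],[0,0,-0.025],0.8],[[-0.014,0.16,-0.004],[0,0,-0.05],0.8],[[-0.021,0.24,-0.008],[0,0,-0.075],0.8],[[-0.027,0.31,-0.01],[0,0,-0.1],0.8]])

```text
t: 17.1
tool_pos: [0.5156, 0.093, 0.2171]
tool_rot: [3.142, 0.001, 0.29]
contact_force: [1.1, 0.8, -5.7]
opening: 0.312
grip_force: 25.0
```

apply_moves(deltas=[[[0,0.02,0],[0,0,0],0.8],[[0,0.02,0],[0,0,0],0.8],[[0,0.02,0],[0,0,0],0.8],[[0,0.02,0],[0,0,0],0.8],[[0,0.02,0],[0,0,0],0.8]])

```text
t: 17.6
tool_pos: [0.5196, 0.0853, 0.2177]
tool_rot: [-3.141, 0.0, 0.29]
contact_force: [-0.1, 0.7, -5.7]
opening: 0.313
grip_force: 25.0
```

Run:
```python
from h import *
import pickle
st(); C=calibration('wrist'); im=snap('wrist','w4.png'); st()
pickle.dump(C,open('c4.pkl','wb'))
snap('top','top3.png')
```

```text
t 17.6 p [0.5196 0.0853 0.2177] rpy [-3.141  0.     0.29 ] F [-0.1  0.7 -5.7] op 0.313 g 25.0
t 17.65 p [0.5197 0.0851 0.2178] rpy [-3.142  0.     0.29 ] F [ 0.3  0.5 -5.8] op 0.313 g 25.0
```

View pics/w4.png

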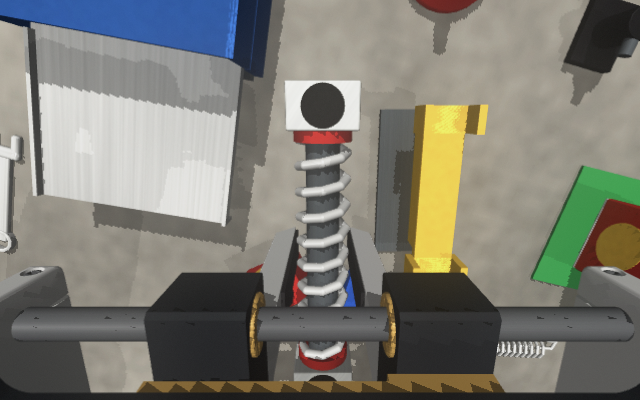

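```bash
cat > fit.py <<'E'
from h import *
import pickle
from scipy.optimize import minimize
from scipy.spatial.transform import Rotation as R
def box(x0,x1,y0,y1,z0,z1): return np.array([[x,y,z] for x in(x0,x1) for y in(y0,y1) for z in(z0,z1)])
def parts(zb,cb):
    L=[box(-.092,.092,-.02,.02,zb,.08)]
    for s in(-1,1):
        for t in(-1,1): L.append(box(*sorted((s*.066,s*.092)),*sorted((t*.0205,t*.0275)),cb,.104))
    return L
V=[]
for f,n,C,b in [('w2.png','wrist',pickle.load(open('c2.pkl','rb')),(70,255,480,610)),('w4.png','wrist',pickle.load(open('c4.pkl','rb')),(90,272,385,500)),('top2.png','top',calibration('top'),(170,245,305,355)),('side2.png','side',calibration('side'),(165,240,290,370))]:
    hsv=cv2.cvtColor(cv2.imread('pics/'+f),cv2.COLOR_BGR2HSV); m=cv2.inRange(hsv,(20,120,50),(36,255,255))
    V.append((f,n,C,b,m[b[0]:b[1],b[2]:b[3]]>0))
def cost(q,vs):
    x,y,a,zb,cb=q[0]*1e-3,q[1]*1e-3,q[2]*1e-2,q[3]*1e-3,q[4]*1e-3; Rz=R.from_euler('z',a); tot=0
    for f,n,C,b,m in vs:
        k=np.zeros((400*4,640*4),np.uint8)
        for B in parts(zb,cb):
            p=proj(n,Rz.apply(B)+[x,y,0],C)[:,::-1]; h=cv2.convexHull(np.round((p+.5)*4*16).astype(np.int32)); cv2.fillConvexPoly(k,h,255,shift=4)
        r=cv2.resize(k,(640,400),interpolation=cv2.INTER_AREA)[b[0]:b[1],b[2]:b[3]]/255.
        tot+=np.abs(r-m).sum()/np.minimum(r.sum()+1,m.sum()+1)
    return tot
for vs in [V[:1],V[1:2],V[:2],V[2:3],V[3:],V]:
    best=min((minimize(cost,[545,-32,a,z,80],args=(vs,),method='Nelder-Mead',options=dict(initial_simplex=np.array([545,-32,a,z,80])+np.r_[[[0]*5],np.diag([6,6,3,10,-8])],maxiter=250)) for a in(26,30) for z in(20,50)),key=lambda r:r.fun)
    print([v[0] for v in vs],np.round(best.x,1),round(best.fun,3))
E
python3 fit.py
```

```text
['w2.png'] [545.6 -30.   29.4  30.7  74.7] 0.064
['w4.png'] [545.1 -30.5  29.2  51.4  71.2] 0.019
['w2.png', 'w4.png'] [545.3 -30.4  29.4  40.9  70.2] 0.155
['top2.png'] [546.2 -32.7  29.   45.8  75.5] 0.059
['side2.png'] [545.9 -33.2  28.6  22.8  80.1] 0.164
['w2.png', 'w4.png', 'top2.png', 'side2.png'] [545.6 -32.1  29.1  27.   72.7] 0.467
```

Run:
```python
from h import *
import pickle
np.set_printoptions(suppress=True,precision=4)
C=pickle.load(open('c4.pkl','rb'));im=cv2.imread('pics/w4.png');g=cv2.cvtColor(im,cv2.COLOR_BGR2GRAY)
m=(g[84:128,295:350]<75).astype(np.uint8); n,l,s,ce=cv2.connectedComponentsWithStats(m);i=1+np.argmax(s[1:,4]);print(s[i],ce[i])
o=observe(); R0=R.from_euler('xyz',[np.pi,0,.29]); z=.2177-.0735+.104
P=lambda p:R0.inv().apply(onz('wrist',p,z,C)-[.5196,.0853,.2177])
print('circle',P((ce[i][1]+84,ce[i][0]+295)))
for c in [(281,250),(314,250)]: pass
row=im[180].astype(int); 
T=np.array(C['world_from_camera']); print('cam in tool',R0.inv().apply(T[:3,3]-[.5196,.0853,.2177]), (R0.inv()*R.from_matrix(T[:3,:3])).as_matrix())
# white lug edges
for r in (90,110,125):
    w=np.where((im[r,270:375].min(1)>150))[0]+270; print(r,w.min(),w.max(),P((r,w.min()-.5)),P((r,w.max()+.5)))
```

```text
[   6    0   43   44 1508] [27.0968 21.1333]
circle [ 0.0783 -0.0003 -0.0305]
cam in tool [ 0.0737 -0.0001 -0.1791] [[ 0.0006 -0.9673 -0.2535]
 [ 1.      0.0007 -0.0004]
 [ 0.0006 -0.2535  0.9673]]
90 280 360 [ 0.0847 -0.0192 -0.0305] [ 0.0848  0.0167 -0.0305]
110 272 359 [ 0.0762 -0.0231 -0.0305] [ 0.0762  0.0165 -0.0305]
125 272 367 [ 0.0696 -0.0233 -0.0305] [ 0.0697  0.0204 -0.0305]
```

```bash
python3 -c "
from h import *
st();go((.5460,-.031,.135),.2925)"
```

```text
t 17.7 p [0.5197 0.085  0.2178] rpy [-3.141  0.     0.29 ] F [ 0.   0.7 -5.5] op 0.315 g 25.0
shift [-0.0131, 0.1978, 0.138] turn [-0.0001, 0.0002, -0.0019] mm 145.0 rows>= 2.9
```

apply_moves(deltas=[[[-0.001,0.02,0],[0,0,0],0.8],[[-0.004,0.06,0],[0,0,0],0.8],[[-0.008,0.12,0],[0,0,-0.001],0.8],[[-0.011,0.17,0.02],[0,0,-0.0019],0.8],[[-0.0131,0.198,0.04],[0,0,-0.0019],0.8]])

```text
t: 18.2
tool_pos: [0.5465, -0.0343, 0.1936]
tool_rot: [3.141, -0.0, 0.29]
contact_force: [-0.0, 0.1, -6.3]
opening: 0.309
grip_force: 25.0
```

apply_moves(deltas=[[[0,0,0.02],[0,0,0],0.8],[[0,0,0.05],[0,0,0],0.8],[[0,0,0.08],[0,0,0],0.8],[[0,0,0.098],[0,0,0],0.8],[[0,0,0.098],[0,0,0],0.8]])

```text
t: 18.7
tool_pos: [0.5453, -0.0312, 0.1336]
tool_rot: [-3.14, 0.003, 0.292]
contact_force: [-0.1, -0.2, -5.5]
opening: 0.312
grip_force: 25.0
```

Run:
```python
from h import *
import pickle
o=st(); C=calibration('wrist'); im=snap('wrist','w5.png'); pickle.dump((C,o),open('c5.pkl','wb'))
snap('side','side5.png'); st()
cv2.imwrite('pics/w5c.png',cv2.resize(im[40:280,220:420,::-1],None,fx=2.5,fy=2.5))
```

```text
t 18.7 p [ 0.5453 -0.0312  0.1336] rpy [-3.14e+00  3.00e-03  2.92e-01] F [-0.1 -0.2 -5.5] op 0.312 g 25.0
t 18.8 p [ 0.5463 -0.0315  0.1357] rpy [ 3.141 -0.     0.292] F [-0.6 -0.7 -5.2] op 0.312 g 25.0
```

View pics/w5c.png

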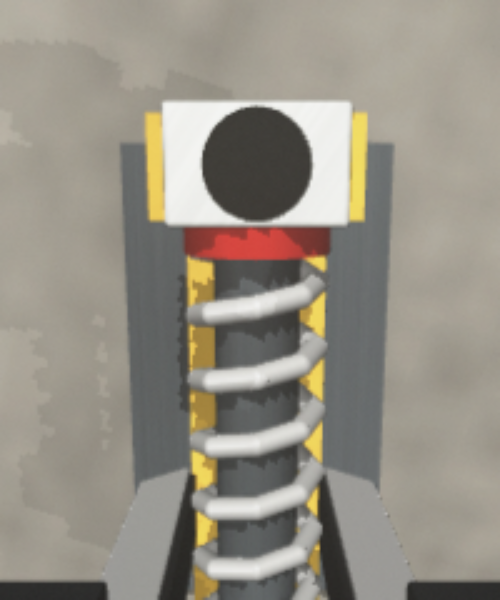

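apply_moves(deltas=[[[0,0,0.015],[0,0,0],0.8],[[0,0,0.035],[0,0,0],0.8],[[0,0,0.055],[0,0,0],0.8],[[0,0,0.07],[0,0,0],0.8],[[0,0,0.077],[0,0,0],0.8]])

```text
t: 19.3
tool_pos: [0.5456, -0.0317, 0.0876]
tool_rot: [-3.141, 0.002, 0.291]
contact_force: [-0.3, -0.5, -6.2]
opening: 0.313
grip_force: 25.0
```

apply_moves(deltas=[[[0,0,0.001],[0,0,0],0.8],[[0,0,0.002],[0,0,0],0.8],[[0,0,0.003],[0,0,0],0.8],[[0,0,0.004],[0,0,0],0.8],[[0,0,0.005],[0,0,0],0.8]])

```text
t: 19.8
tool_pos: [0.5462, -0.0318, 0.0862]
tool_rot: [3.141, -0.0, 0.291]
contact_force: [0.3, 0.0, -5.5]
opening: 0.316
grip_force: 25.0
```

apply_moves(deltas=[[[0,0,0.001],[0,0,0],0.8],[[0,0,0.002],[0,0,0],0.8],[[0,0,0.003],[0,0,0],0.8],[[0,0,0.0035],[0,0,0],0.8],[[0,0,0.0035],[0,0,0],0.8]])

```text
t: 20.3
tool_pos: [0.5463, -0.0319, 0.0848]
tool_rot: [3.141, -0.001, 0.292]
contact_force: [-4.4, -0.0, 6.1]
opening: 0.309
grip_force: 25.0
```

apply_moves(deltas=[[[0,0,-0.0005],[0,0,0],0.8],[[0,0,-0.0008],[0,0,0],0.5],[[0,0,-0.0008],[0,0,0],0.3],[[0,0,-0.0008],[0,0,0],0.15],[[0,0,-0.0008],[0,0,0],0.0]])

```text
t: 20.8
tool_pos: [0.5462, -0.0319, 0.0843]
tool_rot: [3.141, -0.0, 0.291]
contact_force: [0.1, 0.7, -0.3]
opening: 0.472
grip_force: 0.0
```

apply_moves(deltas=[[[0,0,0],[0,0,0],0],[[0,0,-0.02],[0,0,0],0],[[0,0,-0.07],[0,0,0],0],[[0,0,-0.14],[0,0,0],0],[[0,0,-0.21],[0,0,0],0]])

```text
t: 21.3
tool_pos: [0.5458, -0.0318, 0.2126]
tool_rot: [-3.142, 0.0, 0.291]
contact_force: [-0.1, -0.9, 0.4]
opening: 0.501
grip_force: 0.0
```

apply_moves(deltas=[[[-0.02,0,-0.05],[0,0,0],0],[[-0.04,0,-0.1],[0,0,0],0],[[-0.06,0,-0.12],[0,0,0],0],[[-0.06,0,-0.12],[0,0,0],0],[[-0.06,0,-0.12],[0,0,0],0]])

```text
t: 21.8
tool_pos: [0.5116, -0.0421, 0.2824]
tool_rot: [3.142, -0.0, 0.291]
contact_force: [0.3, -0.6, -0.1]
opening: 0.499
grip_force: 0.0
```

Run:
```python
from h import *
st(); C=calibration('wrist'); im=snap('wrist','w6.png')
g=cv2.cvtColor(im,cv2.COLOR_RGB2GRAY)
print(proj('wrist',[[.546+.079*.9577,-.0315+.079*.288,.114],[.546-.079*.9577,-.0315-.079*.288,.114]],C))
```

```text
t 21.8 p [ 0.5116 -0.0421  0.2824] rpy [ 3.142 -0.     0.291] F [ 0.3 -0.6 -0.1] op 0.499 g 0.0
[[ 74.22121397 322.33768747]
 [220.97809882 322.34247695]]
```

View pics/w6.png

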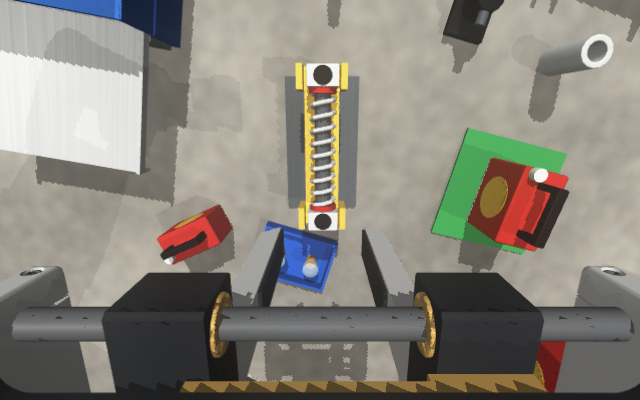

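Run:
```python
from h import *
C=calibration('wrist'); print('exp handle',proj('wrist',[[.549,-.298,.119],[.549,-.298,.04]],C))
ds=look_for('wrist','tin_handle'); print(ds)
snap('side','side6.png'); print(proj('side',[[.549,-.298,.119],[.549,-.298,.046]]),look_for('side','tin_handle'),look_for('side','tin'))
e=min(np.linalg.norm(np.array(d['pixel'])-proj('wrist',[[.549,-.298,.119]],C)[0]) for d in ds); print(e)
if e<15: print(hand_in())
```

```text
exp handle [[218.22520034 549.99676075]
 [200.20123076 509.98053203]]
[{'pixel': [361.9, 548.2], 'confidence': 0.85}, {'pixel': [233.7, 193.9], 'confidence': 0.79}, {'pixel': [203.5, 518.1], 'confidence': 0.61}]
[[146.87622612 372.27576979]
 [163.17137435 370.53039627]] [{'pixel': [158.8, 434.4], 'confidence': 0.75}, {'pixel': [162.2, 371.7], 'confidence': 0.72}, {'pixel': [262.5, 354.0], 'confidence': 0.62}] [{'pixel': [265.4, 350.9], 'confidence': 0.85}, {'pixel': [160.4, 371.1], 'confidence': 0.83}, {'pixel': [161.7, 434.8], 'confidence': 0.7}]
35.13167902561755
```

```bash
python3 -c "
from workcell import *
print(hand_in())"
```

```text
the job is handed in; nothing more can be done
None
```

The job is handed in at about 22 s of the 69 s allowed: the tin stands let go on the green mat, and the damper was drawn out, let go, regripped at its middle and laid between the cheeks of the yellow rest, about 1 mm from where I aimed in the last picture; the hand-in gave no verdict back.

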